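# Stand the loaded tin heavy end down in the counter display

### The arm

A 7-joint arm with a two-finger parallel gripper is mounted at the origin on the work surface. World frame = base frame: x ahead of the robot, y to its left, z up, the work surface at z = 0. Lengths are in m, angles in rad, forces in N, time in s.
With the tool pointing down it reaches from about 0.425 to 0.95 m from the base axis. Payload 4.7 kg.
Tool frame: the origin (TCP) lies midway between the tips of the shut fingers; the grasp point (between the pads) lies 19 mm behind it; z points along the fingers, y is the line along which they close (so a half turn about z gives the same grasp; the last joint's range is limited). The gripper opens to 87 mm and grips with 3 to 60 N. Pads are 19 mm wide; open, the fingers measure 117 mm over their backs; the gripper's body (75 mm by 190 mm) begins 51 mm behind the grasp point.
Start: joints at [-1.359, 0.469, -0.049, 1.532, 0.024, 1.141, -0.082], TCP at [0.161, 0.656, 0.194] pointing down, gripper open.
Joint ranges: [-2.59, 2.59], [-0.33, 1.99], [-1.39, 1.29], [0.1, 2.45], [-1.04, 4.18], [0.21, 1.99], [-2.66, 2.66]. Speed limits (rad/s): [2.57, 2.57, 3.14, 3.14, 3.14, 3.14, 3.14].

### API

Orientations are given as a unit quaternion [x, y, z, w].
In Python, from workcell import readout, vision, bot gives the robot as it stands.
- The arm moves only by the shell command python3 -m creep 'ROWS' [FORCE]. ROWS is a JSON object of lists of equal length, an entry for each row: "dp": the shift along the world's x, y, z in cm, a list of three; "turn": the turn about the world's z in rad; "jaw": the gripper's target within -1 to 1 (shut at 1, half-way at 0, fully open at -1). A call has 1 to 12 rows; each row is the pose to reach, as a shift and turn from the pose commanded when the call began; what a row does not reach only later rows make up. A row lasts 1/8 s, in which the tool goes at most 62.5 mm and 10.7 degrees, less where a joint would pass 70% of its speed; a pose out of reach is approached as far as the arm can. A call with a gripper value outside its range is refused whole. The fingers move at their own pace and stop on an object; FORCE is the grip in N (left out, the last holds). Time passes only in rows, so rows that repeat a pose let the fingers close. It gives the time, the measured TCP pose, the force, the opening and the grip force at its end, in the units of the state.
- readout.read_state(): the state, without advancing time (a new reading comes with each control period).
- vision.read_camera(name): name is "scene" or "top" or "wrist"; returns a dict with "frame" (420x560x3 uint8, red, green, blue), "camera_matrix" (3x3 intrinsics, pixels), "extrinsics" (4x4, takes a point from camera to world coordinates); the wrist camera has in their place "mount" (4x4, takes a point from camera to tool coordinates, whose origin is the TCP and whose axes are the flange's). Camera axes: x right, y down, z forward; pixel columns grow to the right and rows downward; lengths in m; the calibration is good to about 2 mm. A picture is of the moment at which its call begins: read the wrist's pose just before it. There is no depth.
- bot.sign_off(): hands the job in; it is judged then, once.
The state is a dict: "time_s": time; "joints": joint angles; "qvel": joint speeds; "effort": joint torques, N m; "tcp_pos": TCP position; "eef_rot": TCP orientation; "ft_force": force on the tool from outside, world axes, zero at the start; "ft_torque": the same for the moment, N m; "width": finger opening in m; "grip_force": force on a finger pad.
Only numpy, scipy, OpenCV 4.12 (cv2) and the standard library are available. Lean on these libraries where they do the work, as an engineer would, in place of code of your own. Each camera call takes 0.05 s, during which the arm holds its last target. There are 200 camera calls.

### The job

Of the three tins lying on the shop counter, one is the same size as the tin already standing on the wooden display board. Lift that one clear of the counter by its carrying handle to see which end sinks, and lay it back down flat on the counter and let go; then take it by its body and gently stand it upright, heavy end down, in the middle of the free near half of the board. Leave everything else where it is.

Things in the scene. Friction and masses are not known exactly. Their poses are not given: they have to be found in the camera images.
- tin_mid (a point): Centre of the tin to be handled: green metal tin, bright rim near each end, paper band, black handle on top; body 160 mm long (x), 60 wide (y), 60 high (z), 0.3-0.5 kg. Starts lying in any direction, this point 30 mm above the counter. A load is packed firmly at one end inside, about 30 mm off-centre overall, and does not shift; which end cannot be seen.
- tin_grip (a point): Centre of the black bar of that tin's carrying handle, 75 mm above the tin's centre (105 mm above the counter). Bar: 14 mm thick (x), 50 mm long (y), 26 mm high (z), on two thin uprights. It pivots freely about the tin's y direction, at the middle of the tin's top face, 32 mm above the tin's centre.
- tin_handle (a joint): Lean of that handle relative to the tin, rad: 0 square to the top face, positive towards the tin's +x end; stops at -0.25 and +0.25; a very weak spring keeps it square when free. Hung by its handle, the tin tips until the handle meets a stop: the heavy end hangs low, the handle leans towards the light end.
- short_tin_mid (a point): Centre of a look-alike lying tin, only 115 mm long (x), 60 mm wide and high, same handle (top at 118 mm above the counter). Not to be disturbed.
- long_tin_mid (a point): Centre of a look-alike lying tin, 210 mm long (x), 60 mm wide and high, same handle, beyond the others. Not to be disturbed.
- display_tin: The tin already standing on end on the far half of the board: 60 x 60 mm footprint, 160 mm tall, like the tin to be handled; origin at the centre of its foot, z up; its handle sticks out 58 mm sideways (its +x) at half height. Not to be disturbed.
- jar: Amber jar with a yellow cap, 84 mm across, 130 mm tall, origin at the centre of its foot. Not to be disturbed.
- free_spot (a point): Middle of the free near half of the wooden display board, on its top face (12 mm above the counter), z up. The board is fixed, 270 mm long (x) by 150 mm wide (y), 12 mm thick; it reaches 70 mm from this point towards -x, 75 mm to either side, and the standing tin's centre is 150 mm from this point towards +x.
Things that resemble listed ones, but are neither listed nor needed, are in the scene too. Leave any blue or pink look-alike of the part that bears tin_mid alone.

How it is judged:
On the way, in this order (a step that is already met when the one before it is completed fails the run):
1. the 160 mm tin hangs by its handle, clear of the counter (its centre more than 75 mm up), tipped so that the handle leans more than 0.15 rad (height (world z) of tin_mid above 0.075 m and (value of joint tin_handle above 0.15 rad or value of joint tin_handle below -0.15 rad) and angle between tin_mid's own z axis and vertical below 0.6 rad), for 0.3 s.
2. it lies flat on the counter again, handle up, and is let go (height (world z) of tin_mid below 0.037 m and angle between tin_mid's own z axis and vertical below 0.08 rad and contact force between the fingers and tin below 0.3 N), for 0.2 s.
At the end, for the whole second after the job is handed in: The 160 mm tin stands upright (within 4 degrees) on its heavy end on the board, its centre within 40 mm of the middle of the free half each way, released and at rest; the other tins and the jar are where they were (within 30 mm) (angle between the x axis of tin_mid and the z axis of free_spot, either way round below 0.07 rad and z of tin_c1 in the frame of free_spot below 0.05 m and x of tin_mid in the frame of free_spot between -0.04 and 0.04 m and y of tin_mid in the frame of free_spot between -0.04 and 0.04 m and z of tin_mid in the frame of free_spot between 0.075 and 0.085 m and linear speed of tin below 0.02 m/s); the robot touches nothing.
It fails at once if the short tin is shoved or knocked out of place (moved more than 30 mm) (distance of short_tin_mid from where it was at the start of the episode above 0.03 m).
It fails at once if the long tin is shoved or knocked out of place (moved more than 30 mm) (distance of long_tin_mid from where it was at the start of the episode above 0.03 m).
It fails at once if the standing tin is shoved or knocked out of place (moved more than 30 mm) (distance of display_tin from where it was at the start of the episode above 0.03 m).
It fails at once if the jar is shoved or knocked out of place (moved more than 30 mm) (distance of jar from where it was at the start of the episode above 0.03 m).
It fails at once if the tin is banged down on the board (more than 90 N) (contact force between tin and board above 90 N).
It also fails if it takes over 61 s, if anything falls off the work surface, if the arm or the gripper's body presses on something with over 40 N, if the wrist force passes 120 N, or if a joint passes its speed limit or range.

## Working session

There is one attempt and no reset: what is moved stays moved. The work goes in short steps, Python scripts to look and compute and a shell command to move; the robot and the scene stay as the last step left them, time stands still between calls to the robot, and variables do not carry over. Pictures are saved under pics/ and viewed, at most 10 in all, crops included, and the job is handed in when it is done.

```bash
ls; mkdir -p pics; python3 - <<'E'
from workcell import readout, vision
import cv2, numpy as np
print(readout.read_state())
ims=[]
for n in ["scene","top"]:
    c=vision.read_camera(n); np.savez(f"{n}.npz",**c)
    cv2.imwrite(f"pics/{n}0.png",c["frame"][:,:,::-1]); print(n,c["camera_matrix"],c["extrinsics"])
E
```

```text
pics
{'time_s': 0.0, 'joints': array([-1.35888561,  0.46945402, -0.0486116 ,  1.53369178,  0.02410932,
        1.14097802, -0.08231332]), 'qvel': array([ 2.37584118e-04,  2.89994059e-05,  7.67242776e-04, -1.20924659e-04,
        7.05129580e-04,  6.56706343e-04, -7.10138631e-04]), 'effort': array([ 2.80962240e-04, -5.07989001e+01, -8.04501073e-02, -2.36159706e+01,
       -6.13058405e-02,  3.80992494e-02,  2.00145619e-04]), 'tcp_pos': array([0.16080995, 0.65489414, 0.19259196]), 'eef_rot': array([ 1.20096205e-01,  9.92761782e-01, -9.69147842e-04, -8.12187325e-05]), 'ft_force': array([-0.55444235, -0.46520897,  0.93682175]), 'ft_torque': array([ 0.02339008,  0.02449795, -0.04484797]), 'grip_force': 0.0, 'width': 0.08699002639308431}
scene [[439.6298927    0.         285.05007146]
 [  0.         439.6298927  212.16757992]
 [  0.           0.           1.        ]] [[-0.68257182  0.49592743 -0.53679763  1.17422429]
 [ 0.73051374  0.44178351 -0.52074659  0.54640449]
 [-0.02110418 -0.74758499 -0.66383077  0.78253762]
 [ 0.          0.          0.          1.        ]]
top [[425.53880178   0.         278.06191644]
 [  0.         425.53880178 204.4142691 ]
 [  0.           0.           1.        ]] [[ 0.02170707 -0.99314416  0.11486284  0.51939968]
 [-0.99903979 -0.02592104 -0.03532134  0.0228213 ]
 [ 0.03805655 -0.11398583 -0.99275321  0.92839645]
 [ 0.          0.          0.          1.        ]]
```

View pics/scene0.png

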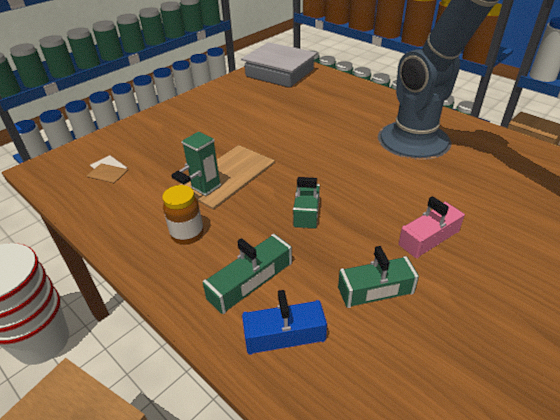

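View pics/top0.png

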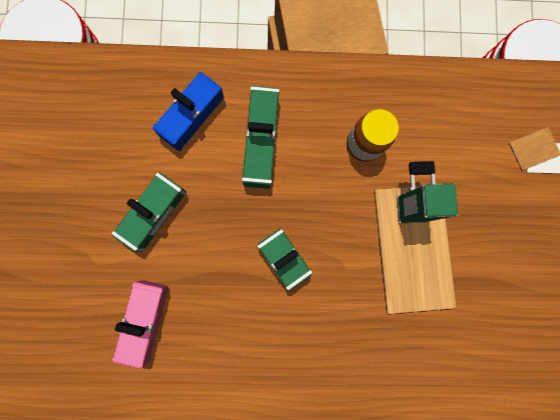

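Top view shows green tins at (262,137), (150,212) and (284,260). The tin at (150,212) has the middle length, so it should be the 160 mm one. The blue (188,110) and pink (140,325) ones are decoys. The jar is at (375,132), the board spans about (377..455,185..313), and the display tin is at (435,203). I'll confirm by measuring lengths and viewing a crop.

```bash
cat > h.py <<'E'
import numpy as np, cv2
from workcell import vision, readout
from scipy import ndimage
def cam(n, fresh=True):
    if n=="wrist":
        s=readout.read_state(); c=dict(vision.read_camera(n))
        from scipy.spatial.transform import Rotation as R
        T=np.eye(4);T[:3,:3]=R.from_quat(s["eef_rot"]).as_matrix();T[:3,3]=s["tcp_pos"]
        c["extrinsics"]=T@c["mount"]; return c
    return vision.read_camera(n) if fresh else dict(np.load(n+".npz"))
def ray(c,p):
    d=np.linalg.inv(c["camera_matrix"])@np.array([p[0],p[1],1.]); E=c["extrinsics"]
    d=E[:3,:3]@d; return E[:3,3],d/np.linalg.norm(d)
def plane(c,p,z):
    o,d=ray(c,p); return o+d*(z-o[2])/d[2]
def tri(rs):
    A=np.zeros((3,3));b=np.zeros(3)
    for o,d in rs:
        P=np.eye(3)-np.outer(d,d);A+=P;b+=P@o
    X=np.linalg.solve(A,b); return X,max(np.linalg.norm((np.eye(3)-np.outer(d,d))@(X-o)) for o,d in rs)
def proj(c,X):
    E=np.linalg.inv(c["extrinsics"]);q=c["camera_matrix"]@(E[:3,:3]@X+E[:3,3]);return q[:2]/q[2]
def masks(c):
    h=cv2.cvtColor(c["frame"],cv2.COLOR_RGB2HSV); H,S,V=[h[...,i].astype(int) for i in range(3)]
    return dict(green=(H>60)&(H<95)&(S>90)&(V>35), black=(V<45), white=(S<60)&(V>150),
        wood=(H>8)&(H<25)&(V>140)&(S>60)&(S<175))
def blobs(m,amin=60):
    l,n=ndimage.label(m); out=[]
    for i in range(1,n+1):
        if (l==i).sum()>=amin:
            k=cv2.findContours((l==i).astype(np.uint8),0,2)[0]; k=max(k,key=cv2.contourArea)
            out.append(((l==i).sum(),cv2.minAreaRect(k)))
    return out
E
python3 - <<'E'
from h import *
for n in ["top","scene"]:
    c=cam(n,False); m=masks(c)
    for k in m:
        for a,r in blobs(m[k]):
            p=cv2.boxPoints(r)
            if n=="scene" and (k=="wood" or r[0][1]<130): continue
            print(n,k,a,np.round(r[0]),np.round(r[1]),round(r[2]))
f=cam("top",False)["frame"][160:265,95:205,::-1]
g=cam("scene",False)["frame"][235:315,325:430,::-1]
f=cv2.resize(f,(390,390),interpolation=2);g=cv2.resize(g,(400,390),interpolation=2)
cv2.imwrite("pics/crop1.png",np.hstack([f,g]))
E
```

```text
top green 904 [263. 110.] [27. 39.] 5
top green 1232 [259. 155.] [28. 46.] 5
top green 925 [158. 197.] [29. 33.] 37
top green 976 [440. 200.] [32. 31.] 87
top green 868 [136. 226.] [30. 32.] 35
top green 568 [277. 249.] [20. 28.] 55
top green 517 [292. 270.] [18. 28.] 54
top black 207 [183. 100.] [28.  8.] 38
top black 227 [260. 127.] [24.  9.] 5
top black 295 [421. 168.] [12. 24.] 90
top black 101 [257. 185.] [25.  4.] 5
top black 496 [415. 208.] [36. 36.] 68
top black 89 [176. 200.] [ 6. 16.] 36
top black 215 [140. 209.] [28.  8.] 35
top black 91 [146. 241.] [ 6. 17.] 36
top black 194 [286. 259.] [ 8. 26.] 52
top black 265 [130. 329.] [30. 10.] 13
top white 3126 [40. 20.] [41. 81.] 90
top white 8572 [168.  24.] [ 48. 211.] 90
top white 9769 [468.  30.] [ 60. 182.] 90
top white 87 [265.  89.] [27.  3.] 5
top white 349 [543. 164.] [16. 32.] 90
top white 107 [168. 182.] [29.  4.] 35
top white 97 [257. 180.] [29.  3.] 5
top white 104 [270. 239.] [ 3. 30.] 55
top white 110 [124. 241.] [30.  4.] 36
top white 109 [299. 280.] [ 4. 30.] 54
top wood 5210 [338.  27.] [ 54. 117.] 90
top wood 2
[... 474 characters left out ...]
 30
scene black 177 [306. 182.] [19.  9.] 4
scene black 208 [437. 206.] [22. 10.] 34
scene black 205 [247. 249.] [23. 10.] 42
scene black 207 [381. 258.] [25.  9.] 63
scene black 190 [283. 304.] [27.  7.] 77
scene white 5139 [ 40. 218.] [153.  79.] 90
scene white 191 [108. 162.] [12. 36.] 90
scene white 156 [177. 229.] [22. 12.] 73
scene white 76 [411. 267.] [26.  3.] 60
scene white 416 [101. 278.] [49. 16.] 64
scene white 81 [346. 279.] [24.  3.] 66
scene white 79 [212. 288.] [23.  3.] 43
scene white 8612 [148. 389.] [176.  91.] 45
scene white 64 [ 12. 337.] [ 3. 23.] 82
scene white 1299 [ 21. 362.] [52. 51.] 47
scene white 487 [ 10. 393.] [19. 48.] 0
scene white 402 [212. 410.] [38. 19.] 0
```

View pics/crop1.png

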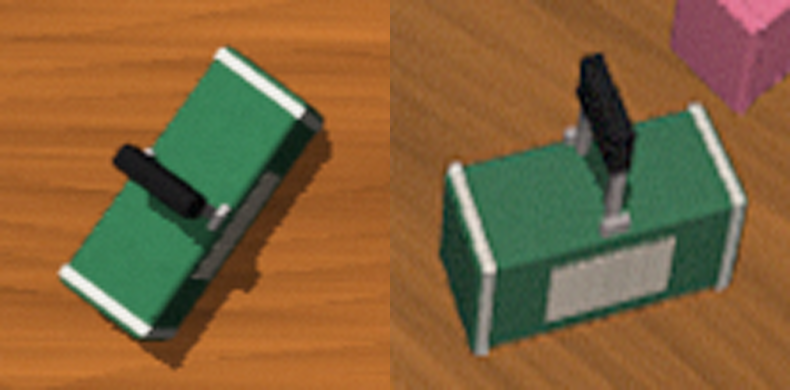

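The crop shows a green tin with white rims, a paper band and a black handle on top. Its rims are at top (168,182)/(124,241) and scene (346,279)/(411,267). Next I'll triangulate.

```bash
python3 - <<'E'
from h import *
np.set_printoptions(precision=4,suppress=True)
t=cam("top",False);s=cam("scene",False)
def blob(c,k,at):
    b=min(blobs(masks(c)[k]),key=lambda b:np.hypot(b[1][0][0]-at[0],b[1][0][1]-at[1])); return b[1][0]
T2=lambda k,a,b:tri([ray(t,blob(t,k,a)),ray(s,blob(s,k,b))])
A,ea=T2("white",(168,182),(346,279));B,eb=T2("white",(124,241),(411,267))
print("mid rims",A,ea,B,eb,"len",np.linalg.norm(A-B),"mid",(A+B)/2,"yaw",np.arctan2(*(A-B)[1::-1]))
for nm,p,q in [("long",(265,89),(257,180)),("short",(270,239),(299,280)),("mid",(168,182),(124,241))]:
    P,Q=plane(t,blob(t,"white",p),.06),plane(t,blob(t,"white",q),.06);print(nm,np.linalg.norm(P-Q),(P+Q)/2,np.arctan2(*(P-Q)[1::-1]))
print("mid grip",T2("black",(140,209),(381,258)))
print("short grip",T2("black",(286,259),(306,182)))
print("long grip",T2("black",(260,127),(247,249)))
print("disp grip",T2("black",(421,168),(181,177)))
m=masks(t)["wood"].astype(np.uint8);l,n=ndimage.label(m);i=l[290,420];k=max(cv2.findContours((l==i).astype(np.uint8),0,2)[0],key=cv2.contourArea)
q=cv2.approxPolyDP(k,6,True)[:,0];print(q.tolist())
for p in q:print(p,plane(t,p,.012))
ms=masks(s)["wood"].astype(np.uint8);l,n=ndimage.label(ms);i=l[175,250];k=max(cv2.findContours((l==i).astype(np.uint8),0,2)[0],key=cv2.contourArea)
print("scene",cv2.approxPolyDP(k,4,True)[:,0].tolist())
print("disp top",blob(t,"green",(440,200)),plane(t,blob(t,"green",(440,200)),.172))
E
```

```text
mid rims [0.66   0.2194 0.0585] 0.0011078168271608055 [0.5381 0.3017 0.0572] 0.0012254253055745807 len 0.14711078538326336 mid [0.599  0.2605 0.0579] yaw -0.5930357191924917
long 0.19652377645797584 [0.7676 0.0318 0.06  ] -0.05894420031976298
short 0.10140282256685303 [ 0.5088 -0.0229  0.06  ] 0.6348707196258678
mid 0.1465250415384791 [0.5996 0.259  0.06  ] -0.58972422938413
mid grip (array([0.599 , 0.2599, 0.1041]), np.float64(0.000338815404232424))
short grip (array([ 0.5085, -0.023 ,  0.1059]), np.float64(0.0005939517401233765))
long grip (array([0.7669, 0.0334, 0.1052]), np.float64(0.0009232632925924995))
disp grip (array([ 0.6971, -0.2939,  0.0927]), np.float64(0.0009673516004964845))
[[375, 189], [388, 313], [454, 308], [445, 219], [429, 222], [429, 244], [405, 246], [400, 188]]
[375 189] [ 0.6651 -0.2222  0.012 ]
[388 313] [ 0.399  -0.2489  0.012 ]
[454 308] [ 0.4119 -0.3919  0.012 ]
[445 219] [ 0.6028 -0.3768  0.012 ]
[429 222] [ 0.5953 -0.3411  0.012 ]
[429 244] [ 0.5473 -0.3402  0.012 ]
[405 246] [ 0.5418 -0.2873  0.012 ]
[400 188] [ 0.6688 -0.2777  0.012 ]
scene [[171, 101
[... 915 characters left out ...]
[526, 207], [511, 210], [510, 200], [497, 194], [505, 193], [499, 187], [454, 171], [452, 176], [446, 168], [441, 177], [437, 169], [421, 165], [418, 160], [425, 158], [417, 158], [418, 163], [409, 158], [405, 164], [404, 157], [401, 161], [383, 153], [381, 146], [360, 136], [366, 134], [359, 128], [377, 133], [371, 123], [385, 125], [397, 109], [349, 88], [374, 91], [384, 100], [394, 96], [389, 88], [359, 82], [340, 71], [333, 74], [334, 69], [328, 72], [322, 66], [304, 85], [280, 87], [340, 120], [304, 114], [258, 93], [250, 104], [246, 93], [254, 87], [250, 83], [257, 82], [246, 80], [240, 71], [234, 78], [217, 78]]
disp top (440.1465759277344, 199.9913787841797) [ 0.6227 -0.2989  0.172 ]
```

```bash
python3 -m creep '{"dp":[[43.8,-39.5,-2],[43.8,-39.5,-2],[43.8,-39.5,-2],[43.8,-39.5,-2],[43.8,-39.5,-2],[43.8,-39.5,-2],[43.8,-39.5,-2],[43.8,-39.5,-2],[43.8,-39.5,-2],[43.8,-39.5,-2],[43.8,-39.5,-2],[43.8,-39.5,-2]],"turn":[-1.92,-1.92,-1.92,-1.92,-1.92,-1.92,-1.92,-1.92,-1.92,-1.92,-1.92,-1.92],"jaw":[-1,-1,-1,-1,-1,-1,-1,-1,-1,-1,-1,-1]}' 20; python3 -c "
from h import *
from scipy.spatial.transform import Rotation as R
s=readout.read_state();r=R.from_quat(s['eef_rot']).as_matrix();print(r,s['joints'])
c=cam('wrist');cv2.imwrite('pics/w1.png',c['frame'][:,:,::-1]);print(proj(c,np.array([.599,.26,.104])),c['mount'])"
```

```text
time_s: 1.6
tcp_pos: [0.5987, 0.2603, 0.173]
eef_rot: [0.882, 0.471, -0.001, 0.0]
ft_force: [-0.2, 0.4, 0.1]
width: 0.0873
grip_force: 0.0
[[ 5.56173094e-01  8.31065801e-01 -1.05996326e-03]
 [ 8.31065672e-01 -5.56173878e-01 -6.82430110e-04]
 [-1.15666820e-03 -5.01349809e-04 -9.99999205e-01]] [-0.8287907   0.48109999  0.50489525  1.63647428 -0.25475582  1.09138141
 -0.84316884]
[277.35220702 213.624868  ] [[-1.24540967e-03 -9.61737098e-01 -2.73971172e-01  7.43206645e-02]
 [ 9.99998973e-01 -1.39220217e-03  3.41364669e-04 -7.40974941e-04]
 [-7.09726325e-04 -2.73970465e-01  9.61737844e-01 -1.92660029e-01]
 [ 0.00000000e+00  0.00000000e+00  0.00000000e+00  1.00000000e+00]]
```

```bash
python3 - <<'E'
from h import *
c=cam("wrist")
print(c["extrinsics"][:3,3])
for a,r in blobs(masks(c)["black"],300): print(a,r, plane(c,r[0],.104))
for a,r in blobs(masks(c)["white"],200): print("w",a,r, plane(c,r[0],.06))
E
python3 -m creep '{"dp":[[0,0,-4.5],[0,0,-8.7],[0,0,-8.7],[0,0,-8.7]],"turn":[0,0,0,0],"jaw":[-1,-1,-1,-1]}'
```

```text
[0.6392471  0.32314629 0.36575461]
1336 ((529.167724609375, 144.25302124023438), (30.862247467041016, 60.611881256103516), 6.881723403930664) [0.81698787 0.19044178 0.104     ]
937 ((180.0, 259.0), (48.0, 32.0), -0.0) [0.49394474 0.27512486 0.104     ]
932 ((372.0, 259.5), (30.999996185302734, 47.99999237060547), 90.0) [0.64981201 0.17015915 0.104     ]
353 ((17.999996185302734, 256.0000305175781), (12.521980285644531, 45.615779876708984), 63.43495178222656) [0.36464189 0.36550136 0.104     ]
474 ((537.539794921875, 257.76171875), (53.66164779663086, 13.060937881469727), 25.866355895996094) [0.78514942 0.0818011  0.104     ]
2762 ((131.20469665527344, 299.4932861328125), (96.04536437988281, 69.5141372680664), 79.99201965332031) [0.42413619 0.26771616 0.104     ]
1906 ((425.0609436035156, 304.4475402832031), (63.72675323486328, 87.64991760253906), 37.95423126220703) [0.67091045 0.09559427 0.104     ]
524 ((548.0, 336.0), (58.0, 22.0), 90.0) [ 0.76265339 -0.01186346  0.104     ]
14967 ((187.5, 396.0), (369.0, 46.0), -0.0) [0.39382986 0.13786654 0.104     ]
437 ((418.5, 411.0), (16.0, 35.0), 90.0) [ 0.60261917 -0.02839521  0.104     ]
623 ((540.0, 411.0), (16.0, 38.0), 90.0) [ 0.71969595 -0.10676442  0.104     ]
w 414 ((209.3250274658203, 199.0348358154297), (14.378011703491211, 61.44966125488281), 4.68589973449707) [0.54012993 0.30433412 0.06      ]
w 417 ((344.77923583984375, 198.7437744140625), (60.53899002075195, 13.494443893432617), 86.12147521972656) [0.66148886 0.22349539 0.06      ]
w 305 ((277.0, 172.0), (4.0, 64.0), 90.0) [0.61683452 0.2879857  0.06      ]
w 551 ((500.1065368652344, 242.5443572998047), (17.623275756835938, 53.522544860839844), 67.61986541748047) [0.78123589 0.08263645 0.06      ]
time_s: 2.2
tcp_pos: [0.5999, 0.2612, 0.0882]
eef_rot: [0.882, 0.471, 0.001, 0.0]
ft_force: [-0.1, -0.5, -0.8]
width: 0.0871
grip_force: 0.0
```

```bash
python3 -m creep '{"dp":[[0,0,0],[0,0,0],[0,0,0],[0,0,0],[0,0,0],[0,0,0],[0,0,0],[0,0,0]],"turn":[0,0,0,0,0,0,0,0],"jaw":[1,1,1,1,1,1,1,1]}' 30
```

```text
time_s: 3.2
tcp_pos: [0.5989, 0.2605, 0.0866]
eef_rot: [0.882, 0.471, 0.0, 0.0]
ft_force: [-0.4, -0.5, -0.9]
width: 0.015
grip_force: 0.1
```

```bash
python3 -m creep '{"dp":[[0,0,0],[0,0,0],[0,0,0],[0,0,1],[0,0,2.5],[0,0,4.5],[0,0,6.5],[0,0,8],[0,0,8],[0,0,8],[0,0,8],[0,0,8]],"turn":[0,0,0,0,0,0,0,0,0,0,0,0],"jaw":[1,1,1,1,1,1,1,1,1,1,1,1]}' 30; python3 -c "
from h import *
s=readout.read_state();print(s['ft_force'],s['ft_torque'])
c=cam('scene');cv2.imwrite('pics/s1.png',cv2.resize(c['frame'][150:340,280:480,::-1],(640,600)))"
```

```text
time_s: 4.7
tcp_pos: [0.5986, 0.2604, 0.166]
eef_rot: [0.882, 0.471, -0.001, 0.0]
ft_force: [-0.2, -0.1, -3.1]
width: 0.0127
grip_force: 30.0
[-0.19919481 -0.05199912 -3.14517999] [-0.14576668  0.08128919  0.02380268]
```

View pics/s1.png

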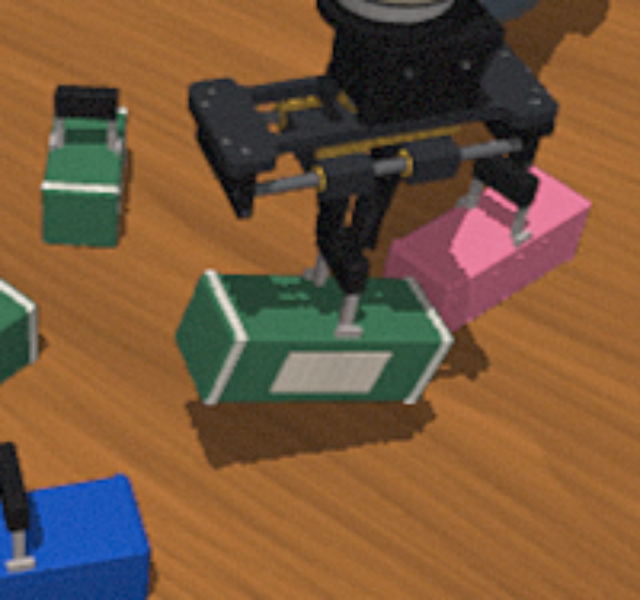

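```bash
python3 - <<'E'
from h import *
s=cam("scene");t=cam("top");w=cam("wrist")
for n,c in (("s",s),("t",t)):
    for a,r in blobs(masks(c)["white"],25):
        if (n=="s" and 320<r[0][0]<440 and r[0][1]>210) or (n=="t" and r[0][0]<210 and 140<r[0][1]<270): print(n,a,np.round(r[0],1),np.round(r[1],1),round(r[2]))
# scene bottom corners of rims: (210,403),(410,403) in crop -> px
for p in [(210,403),(410,403)]:
    q=(280+p[0]/3.2,150+p[1]*190/600)
    # intersect with vertical plane of the near side face through (.599,.2605)+30mm * outward normal
    o,d=ray(s,q); n=np.array([.556,.831,0]); P0=np.array([.599,.2605,0])+.03*n
    print(q,o+d*((P0-o)@n)/(d@n))
st=readout.read_state();print(st["ft_torque"],st["ft_force"])
E
```

```text
s 120 [350.3 255.9] [42.  11.5] 89
s 36 [417.1 254. ] [13.5  3.8] 67
s 357 [383.  267.5] [11. 36.] 90
t 26 [ 45.6 153.6] [13.6  1.9] 76
t 79 [160.8 177.1] [19.1  4. ] 35
t 31 [111.7 235.3] [10.2  3.6] 37
(345.625, 277.6166666666667) [0.68794558 0.23707902 0.10330912]
(408.125, 277.6166666666667) [0.57092698 0.31537306 0.06211432]
[-0.1228129   0.0589804   0.00098661] [-0.04191728 -0.28003408 -3.08526416]
```

The right end (scene x≈408) hangs at z≈0.062 and the left end at 0.103. The heavy end is therefore the one towards (0.54,0.30). Next I lay it back down.

```bash
python3 -m creep '{"dp":[[0,0,-2],[0,0,-4],[0,0,-5.5],[0,0,-6.3],[0,0,-6.9],[0,0,-7.4],[0,0,-7.8],[0,0,-8],[0,0,-8],[0,0,-8],[0,0,-8]],"turn":[0,0,0,0,0,0,0,0,0,0,0],"jaw":[1,1,1,1,1,1,1,1,1,1,1]}'
python3 -m creep '{"dp":[[0,0,0],[0,0,0],[0,0,0],[0,0,0],[0,0,0],[0,0,0],[0,0,0],[0,0,0]],"turn":[0,0,0,0,0,0,0,0],"jaw":[-1,-1,-1,-1,-1,-1,-1,-1]}'
```

```text
time_s: 6.28
tcp_pos: [0.5988, 0.2608, 0.0867]
eef_rot: [0.882, 0.471, 0.0, -0.0]
ft_force: [1.2, -0.2, -0.8]
width: 0.0129
grip_force: 30.1
time_s: 7.28
tcp_pos: [0.5989, 0.2605, 0.0867]
eef_rot: [0.882, 0.471, 0.0, 0.0]
ft_force: [0.5, -0.3, 0.0]
width: 0.0834
grip_force: 0.0
```

```bash
python3 -m creep '{"dp":[[0,0,5],[0,0,10],[0,0,12],[5.1,-3.5,12],[5.1,-3.5,12],[5.1,-3.5,12],[5.1,-3.5,12],[5.1,-3.5,12],[5.1,-3.5,12],[5.1,-3.5,12],[5.1,-3.5,12],[5.1,-3.5,12]],"turn":[0,0,0.18,0.36,0.55,0.73,0.92,1.1,1.28,1.46,1.57,1.57],"jaw":[-1,-1,-1,-1,-1,-1,-1,-1,-1,-1,-1,-1]}'
python3 - <<'E'
from h import *
c=cam("wrist");t=cam("top");s=cam("scene")
cv2.imwrite("pics/w2.png",c["frame"][:,:,::-1])
print(readout.read_state()["joints"].round(2), proj(c,np.array([.599,.2605,.06])),proj(c,np.array([.661,.219,.06])),proj(c,np.array([.538,.3015,.06])))
for n,c in (("w",c),("s",s),("t",t)):
    for a,r in blobs(masks(c)["white"],40):
        if (n=="s" and 320<r[0][0]<440 and r[0][1]>210) or (n=="t" and r[0][0]<210 and 140<r[0][1]<270) or (n=="w" and r[0][1]<300): print(n,a,np.round(r[0],1),np.round(r[1],1),round(r[2]),plane(c,r[0],.06).round(4))
E
```

```text
time_s: 8.78
tcp_pos: [0.6499, 0.2253, 0.2066]
eef_rot: [0.292, 0.956, 0.0, -0.0]
ft_force: [-0.0, -0.1, 0.4]
width: 0.0873
grip_force: 0.0
[-0.51  0.48  0.17  1.49 -0.08  1.17  0.65] [277.47686935 143.48488503] [277.63979202 207.18369773] [277.42755827  72.52731648]
w 1564 [180.4   9. ] [40.  57.3] 70 [0.4345 0.2531 0.06  ]
w 461 [276.5  74. ] [ 8. 57.] 90 [0.5386 0.2999 0.06  ]
w 66 [  2. 189.] [28.  4.] 90 [ 0.46   -0.0391  0.06  ]
w 367 [ 60. 186.] [53.8 10.1] 18 [0.4959 0.0205 0.06  ]
w 63 [ 40.2 194.6] [15.2  4.9] 29 [ 0.4901 -0.0066  0.06  ]
w 331 [277. 207.] [ 7.  50.1] 89 [0.6604 0.2185 0.06  ]
w 313 [ 82.8 226.4] [ 7.2 45.9] 10 [0.5474 0.0072 0.06  ]
s 90 [411.5 270. ] [31.6  6.7] 69 [0.5461 0.309  0.06  ]
s 111 [347.6 286.9] [39.4  7.7] 78 [0.6741 0.2355 0.06  ]
s 287 [382.  292.2] [ 9.4 34.1] 79 [0.638  0.2957 0.06  ]
t 117 [124.3 240.3] [29.7  3.9] 35 [0.5393 0.2993 0.06  ]
```

View pics/w2.png

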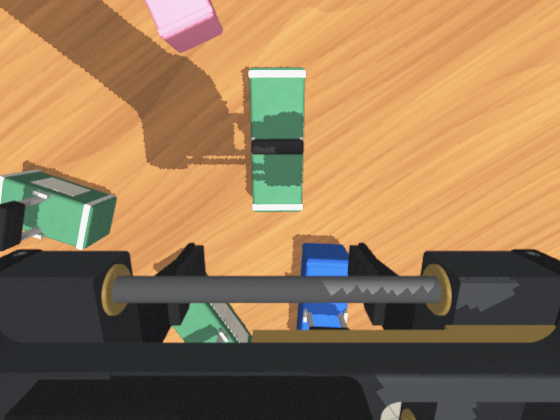

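The wrist view shows the tin flat, with rims at (276,74) and (277,207) and the handle at (277,147). It hasn't moved and is aligned with the jaws. I'll descend onto the light end and take it with a light grip.

```bash
python3 -m creep '{"dp":[[0,0,-5],[0,0,-10],[0,0,-14.5],[0,0,-18],[0,0,-19.5],[0,0,-19.5],[0,0,-19.5]],"turn":[0,0,0,0,0,0,0],"jaw":[-1,-1,-1,-1,-1,-1,-1]}'
python3 -m creep '{"dp":[[0,0,0],[0,0,0],[0,0,0],[0,0,0],[0,0,0],[0,0,0],[0,0,0],[0,0,0]],"turn":[0,0,0,0,0,0,0,0],"jaw":[1,1,1,1,1,1,1,1]}' 8
```

```text
time_s: 9.8
tcp_pos: [0.6514, 0.226, 0.0135]
eef_rot: [0.291, 0.957, 0.001, 0.001]
ft_force: [-0.1, -0.3, -0.3]
width: 0.087
grip_force: 0.0
time_s: 10.8
tcp_pos: [0.6502, 0.2257, 0.012]
eef_rot: [0.291, 0.957, 0.0, 0.0]
ft_force: [-0.3, -0.1, 3.2]
width: 0.0602
grip_force: 8.0
```

```bash
python3 -m creep '{"dp":[[0,0,1],[0,0,2.5],[0,0,4],[0,0,6],[0,0,8],[0,0,10],[0,0,12.5],[0,0,15],[0,0,17.5],[0,0,20],[0,0,20],[0,0,20]],"turn":[0,0,0,0,0,0,0,0,0,0,0,0],"jaw":[1,1,1,1,1,1,1,1,1,1,1,1]}' 8; python3 -c "
from h import *
s=readout.read_state();print(s['ft_force'],s['ft_torque'])
c=cam('scene');cv2.imwrite('pics/s2.png',cv2.resize(c['frame'][130:340,270:480,::-1],(600,600)))"
```

```text
time_s: 12.3
tcp_pos: [0.6492, 0.2252, 0.2108]
eef_rot: [0.291, 0.957, -0.001, -0.001]
ft_force: [-1.1, -0.6, -2.8]
width: 0.0599
grip_force: 8.0
[-1.13533189 -0.62313069 -2.80586807] [-0.06165709  0.02220139  0.00876115]
```

View pics/s2.png

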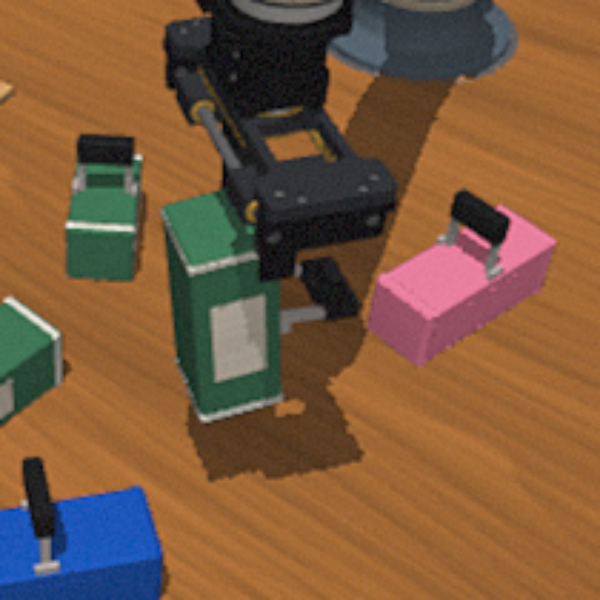

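The picture shows the tin hanging nearly plumb in the jaws, light end up, with the handle facing the pink tin. I'll raise it and carry it over to the board.

```bash
python3 -m creep '{"dp":[[0,0,2],[0,0,5],[0,0,8],[-0.5,-1.5,9],[-1.2,-3.9,9],[-2.2,-7,9],[-3.5,-10.8,9],[-4.9,-15,9],[-6.3,-19.2,9],[-7.6,-23.4,9],[-9,-27.6,9],[-10.4,-31.8,9]],"turn":[0,0,0,0,-0.05,-0.1,-0.18,-0.26,-0.34,-0.42,-0.5,-0.58],"jaw":[1,1,1,1,1,1,1,1,1,1,1,1]}'
python3 -m creep '{"dp":[[-1.4,-4.2,0],[-2.7,-8.3,0],[-4,-12.3,0],[-5.2,-15.9,0],[-6.1,-18.9,0],[-6.8,-21,0],[-7.1,-22,0],[-7.1,-22,0],[-7.1,-22,0],[-7.1,-22,0],[-7.1,-22,0]],"turn":[-0.08,-0.15,-0.22,-0.28,-0.3,-0.3,-0.3,-0.3,-0.3,-0.3,-0.3],"jaw":[1,1,1,1,1,1,1,1,1,1,1]}'
python3 -c "
from h import *
s=readout.read_state();print(s['tcp_pos'],s['ft_force'],s['ft_torque'])
a=cam('scene')['frame'][60:240,150:370,::-1];b=cam('top')['frame'][150:330,330:520,::-1]
cv2.imwrite('pics/s3.png',np.hstack([cv2.resize(a,(420,344)),cv2.resize(b,(363,344))]))"
```

```text
time_s: 13.85
tcp_pos: [0.5427, -0.0957, 0.2998]
eef_rot: [0.555, 0.832, -0.001, -0.001]
ft_force: [0.9, -0.4, -2.4]
width: 0.06
grip_force: 8.0
time_s: 15.22
tcp_pos: [0.4753, -0.3118, 0.3016]
eef_rot: [0.67, 0.742, 0.0, -0.0]
ft_force: [-0.3, -0.3, -3.1]
width: 0.0597
grip_force: 8.0
[ 0.47529367 -0.31178214  0.30164454] [-0.33229318 -0.25532625 -3.1241098 ] [-0.06447587  0.1042602   0.01226853]
```

View pics/s3.png

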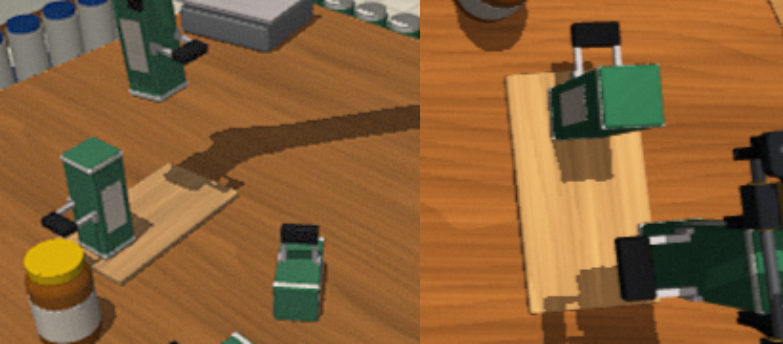

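Scene (left) shows the tin hanging above the near half of the board with its handle pointing sideways to the left. The neighbours are undisturbed. I'll check the board height, then lower.

```bash
python3 - <<'E'
from h import *
t=cam("top",False);s=cam("scene",False)
print("board corner",tri([ray(t,(388,313.5)),ray(s,(274.5,159.5))]))
E
python3 -m creep '{"dp":[[0,0,-3],[0,0,-6.5],[-0.2,-0.2,-9.5],[-0.2,-0.2,-12],[-0.2,-0.2,-14],[-0.2,-0.2,-15],[-0.2,-0.2,-15],[-0.2,-0.2,-15]],"turn":[0,0,0,0,0,0,0,0],"jaw":[1,1,1,1,1,1,1,1]}'
```

```text
board corner (array([ 0.39734095, -0.24750076,  0.01316388]), np.float64(0.0012676380059988845))
time_s: 16.32
tcp_pos: [0.4736, -0.3149, 0.1526]
eef_rot: [0.671, 0.742, 0.0, 0.001]
ft_force: [-0.4, -0.3, -2.8]
width: 0.0599
grip_force: 8.0
```

```bash
python3 -m creep '{"dp":[[0,0,-0.4],[0,0,-0.8],[0,0,-1.1],[0,0,-1.3],[0,0,-1.3]],"turn":[0,0,0,0,0],"jaw":[1,1,1,1,1]}'; python3 -m creep '{"dp":[[0,0,-0.15],[0,0,-0.3],[0,0,-0.3],[0,0,-0.3]],"turn":[0,0,0,0],"jaw":[1,1,1,1]}'
```

```text
time_s: 16.95
tcp_pos: [0.4728, -0.3144, 0.1385]
eef_rot: [0.671, 0.742, -0.0, -0.0]
ft_force: [-0.6, -0.1, -3.4]
width: 0.0598
grip_force: 8.0
time_s: 17.45
tcp_pos: [0.4729, -0.3145, 0.1357]
eef_rot: [0.671, 0.742, 0.0, 0.0]
ft_force: [0.5, 0.0, -2.8]
width: 0.0595
grip_force: 8.0
```

```bash
python3 -m creep '{"dp":[[0,0,-0.15],[0,0,-0.3],[0,0,-0.3],[0,0,-0.3]],"turn":[0,0,0,0],"jaw":[1,1,1,1]}';python3 -m creep '{"dp":[[0,0,-0.15],[0,0,-0.3],[0,0,-0.3],[0,0,-0.3]],"turn":[0,0,0,0],"jaw":[1,1,1,1]}'; python3 -c "
from h import *
a=cam('scene')['frame'][60:240,150:370,::-1]
cv2.imwrite('pics/s4.png',cv2.resize(a,(720,590)))"
```

```text
time_s: 17.95
tcp_pos: [0.4729, -0.3144, 0.1326]
eef_rot: [0.671, 0.742, 0.0, -0.0]
ft_force: [0.8, -0.0, -3.8]
width: 0.0598
grip_force: 8.0
time_s: 18.45
tcp_pos: [0.4729, -0.3144, 0.1296]
eef_rot: [0.671, 0.742, 0.0, 0.0]
ft_force: [0.0, 1.0, -3.7]
width: 0.0596
grip_force: 8.0
```

View pics/s4.png

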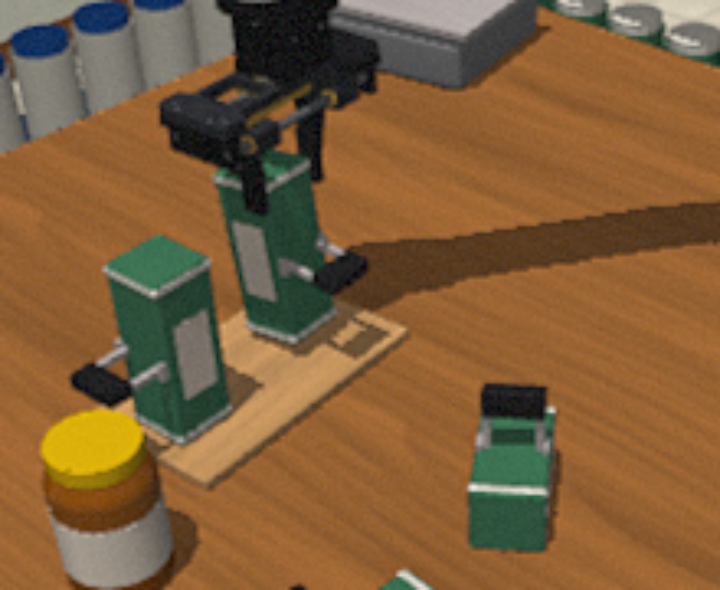

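The picture shows the tin close to upright over the near half of the board and still carried, since the force reads the tin's weight. I'll keep lowering in small steps.

```bash
for i in 1 ; do python3 -m creep '{"dp":[[0,0,-0.15],[0,0,-0.3],[0,0,-0.3],[0,0,-0.3]],"turn":[0,0,0,0],"jaw":[1,1,1,1]}' | sed -n '2p;4p'; python3 -m creep '{"dp":[[0,0,-0.15],[0,0,-0.3],[0,0,-0.3],[0,0,-0.3]],"turn":[0,0,0,0],"jaw":[1,1,1,1]}'| sed -n '2p;4p'; done
python3 - <<'E'
from h import *
s=cam("scene");h=masks(s)
for a,r in blobs(h["white"],15):
    if 200<r[0][0]<275 and 90<r[0][1]<200: print(a,np.round(r[0],1),np.round(r[1],1),round(r[2]))
for a,r in blobs(h["green"],40):
    if 200<r[0][0]<275 and 90<r[0][1]<200: print("g",a,np.round(cv2.boxPoints(r)).tolist())
for d in [(-.03,-.03),(.03,-.03),(.03,.03),(-.03,.03)]:
    u=np.array([.995,.1]);v=np.array([-.1,.995]);xy=np.array([.4735,-.3137])+d[0]*u+d[1]*v
    print(proj(s,np.r_[xy,.012]),proj(s,np.r_[xy,.172]))
E
```

```text
tcp_pos: [0.4729, -0.3144, 0.1266]
ft_force: [0.9, -0.5, -2.2]
tcp_pos: [0.4729, -0.3145, 0.1237]
ft_force: [-0.0, -0.0, -2.7]
g 70 [[228.0, 110.0], [239.0, 104.0], [243.0, 110.0], [232.0, 117.0]]
g 682 [[217.0, 118.0], [244.0, 114.0], [251.0, 160.0], [224.0, 165.0]]
g 796 [[184.0, 145.0], [213.0, 141.0], [220.0, 190.0], [191.0, 194.0]]
[240.21067224 154.51556731] [235.25609867 107.95270529]
[227.0228494  163.64065883] [220.78330022 116.53240925]
[241.86634817 170.49212573] [236.79783606 122.89541429]
[254.93876667 160.99720868] [251.14092762 113.94028729]
```

```bash
python3 -m creep '{"dp":[[0,0,-0.15],[0,0,-0.3],[0,0,-0.4],[0,0,-0.5],[0,0,-0.5],[0,0,-0.5]],"turn":[0,0,0,0,0,0],"jaw":[1,1,1,1,1,1]}' | sed -n '2p;4p'; python3 -m creep '{"dp":[[0,0,-0.15],[0,0,-0.3],[0,0,-0.3],[0,0,-0.3]],"turn":[0,0,0,0],"jaw":[1,1,1,1]}'| sed -n '2p;4p'
python3 -m creep '{"dp":[[0,0,-0.15],[0,0,-0.3],[0,0,-0.3],[0,0,-0.3]],"turn":[0,0,0,0],"jaw":[1,1,1,1]}'| sed -n '2p;4p'
python3 -c "
from h import *
a=cam('scene')['frame'][80:200,170:290,::-1];cv2.imwrite('pics/s5.png',cv2.resize(a,(600,600),interpolation=2))"
```

```text
tcp_pos: [0.4739, -0.3148, 0.121]
ft_force: [-2.3, 3.5, 10.5]
tcp_pos: [0.4738, -0.3147, 0.1179]
ft_force: [-2.5, 3.7, 10.6]
tcp_pos: [0.4737, -0.3146, 0.1149]
ft_force: [-2.0, 3.1, 9.6]
```

View pics/s5.png

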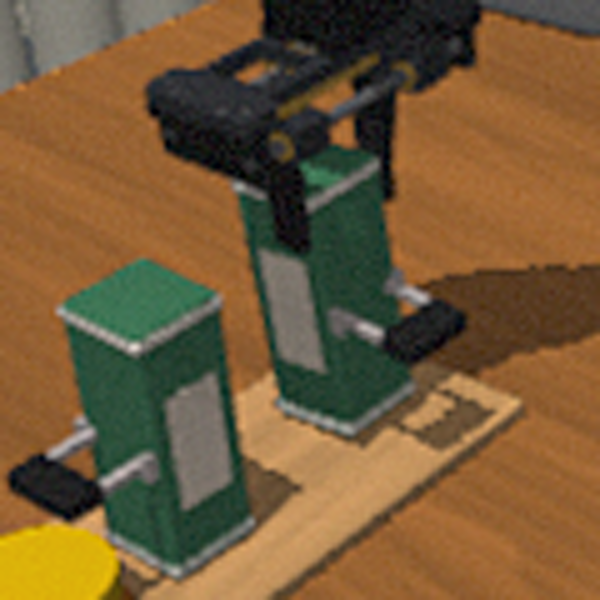

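The picture shows the tin's foot on the near half of the board, with corners at full-frame pixels (226,161), (239,167) and (252,158). Support force jumped to +10 N, so it is touching down, leaning by about 0.04 rad at most. I'll release gently and it should settle flat.

```bash
python3 -m creep '{"dp":[[0,0,0.1],[0,0,0.2],[0,0,0.2],[0,0,0.2],[0,0,0.2],[0,0,0.2],[0,0,0.2],[0,0,0.2],[0,0,0.2],[0,0,0.2]],"turn":[0,0,0,0,0,0,0,0,0,0],"jaw":[0.3,0.2,0.1,0,-0.1,-0.3,-0.6,-1,-1,-1]}'
python3 -c "
from h import *
s=cam('scene');a=s['frame'][80:200,170:290,::-1];cv2.imwrite('pics/s6.png',cv2.resize(a,(600,600),interpolation=2))
for p in [(226,161),(239.4,167),(252.4,157.6)]:print(plane(s,p,.012))"
```

```text
time_s: 22.6
tcp_pos: [0.4727, -0.3145, 0.1146]
eef_rot: [0.671, 0.741, -0.0, -0.0]
ft_force: [1.0, 0.8, 0.8]
width: 0.085
grip_force: 0.0
[ 0.49920099 -0.35340859  0.012     ]
[ 0.49322615 -0.2994404   0.012     ]
[ 0.4331995  -0.30580834  0.012     ]
```

View pics/s6.png

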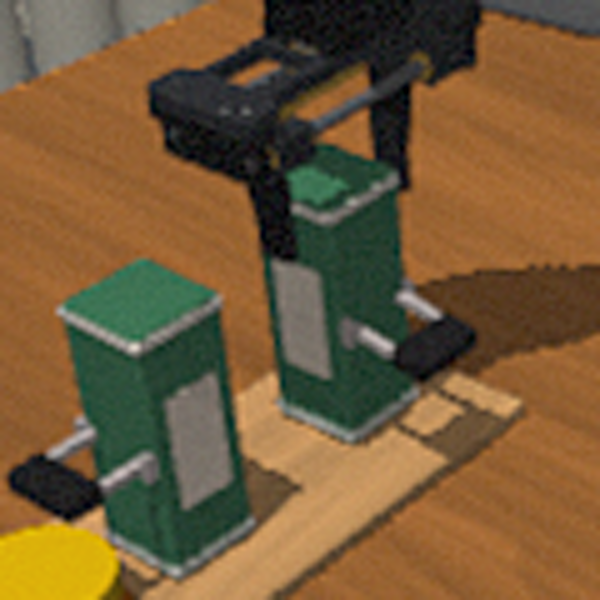

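The tin now stands square on the board, about 7 mm and 16 mm from the middle, well within 40 mm. I'll rise clear.

```bash
python3 -m creep '{"dp":[[0,0,1],[0,0,3],[0,0,6],[0,0,9],[0,0,13],[0,0,17],[0,0,20],[0,0,20],[0,0,20]],"turn":[0,0,0,0,0,0,0,0,0],"jaw":[-1,-1,-1,-1,-1,-1,-1,-1,-1]}'
python3 - <<'E'
from h import *
s=cam("scene");t=cam("top");np.set_printoptions(precision=3,suppress=True)
for n,c in (("s",s),("t",t)):
    for a,r in blobs(masks(c)["green"],100): print(n,a,np.round(r[0]),np.round(r[1]))
    for a,r in blobs(masks(c)["black"],100): print(n,"blk",a,np.round(r[0]))
E
```

```text
time_s: 23.78
tcp_pos: [0.4725, -0.3141, 0.3142]
eef_rot: [0.671, 0.742, 0.0, -0.001]
ft_force: [-0.3, 0.4, -0.8]
width: 0.0868
grip_force: 0.0
s 1318 [178.  21.] [31. 77.]
s 518 [131.  37.] [31. 21.]
s 546 [109.  44.] [32. 22.]
s 602 [84. 51.] [35. 23.]
s 630 [58. 60.] [35. 24.]
s 712 [30. 69.] [38. 25.]
s 364 [ 4. 80.] [34. 19.]
s 187 [234. 115.] [12. 24.]
s 675 [237. 142.] [45. 27.]
s 254 [197. 139.] [14. 27.]
s 780 [202. 167.] [50. 29.]
s 348 [306. 197.] [20. 23.]
s 369 [305. 219.] [23. 16.]
s 2058 [251. 271.] [36. 85.]
s 207 [212. 298.] [33.  9.]
s blk 1524 [227.  19.]
s blk 224 [242.  33.]
s blk 237 [448.  75.]
s blk 128 [256. 149.]
s blk 141 [181. 177.]
s blk 171 [306. 182.]
s blk 207 [437. 206.]
s blk 205 [247. 249.]
s blk 190 [283. 304.]
t 904 [263. 110.] [27. 38.]
t 1228 [259. 155.] [28. 46.]
t 978 [440. 200.] [32. 31.]
t 568 [277. 249.] [20. 28.]
t 515 [292. 270.] [18. 28.]
t 169 [421. 275.] [25. 19.]
t 1028 [455. 283.] [33. 31.]
t blk 201 [183. 100.]
t blk 224 [260. 127.]
t blk 293 [421. 168.]
t blk 100 [257. 185.]
t blk 499 [420. 205.]
t blk 5427 [526. 305.]
t blk 191 [286. 259.]
t blk 594 [424. 284.]
t blk 316 [399. 283.]
t blk 316 [515. 327.]
t blk 265 [130. 329.]
```

```bash
python3 - <<'E'
from h import *
s=cam("scene");t=cam("top")
print(tri([ray(t,(455,283)),ray(s,(234.5,115))]),plane(t,(455,283),.172))
from workcell import bot
p=plane(t,(455,283),.172)[:2]-[.4735,-.3137]
if abs(p).max()<.03: print(bot.sign_off())
E
```

```text
(array([ 0.47337592, -0.32229533,  0.16989739]), np.float64(0.0012767898915877162)) [ 0.47428873 -0.32241996  0.172     ]
the job is handed in; nothing more can be done
None
```

Job handed in: the 160 mm tin stands upright on its heavy end on the near half of the board, about 9 mm from the middle by my measurement, and the other tins and the jar look unmoved in the camera views; the hand-in returned no verdict.

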